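# Click a drive clamp shut to the studded ratchet tooth

## Robot

A 7-joint arm with a two-finger parallel gripper is mounted at the origin on the work surface. World frame = base frame: x ahead of the robot, y to its left, z up, the work surface at z = 0. Lengths are in m, angles in rad, forces in N, time in s.
With the tool pointing down it reaches from about 0.425 to 0.925 m from the base axis. Payload 6.8 kg.
Tool frame: the origin (TCP) lies at the very end of the fingers, on their centre line; the grasp point (between the pads) lies 19 mm behind it (r.grip_point_offset is the distance from the TCP to the grasp point, in m); z points along the fingers, y is the line along which they close (so a half turn about z gives the same grasp; the last joint's range is limited). The gripper opens to 85 mm and grips with 20 to 120 N. Pads are 22 mm wide; open, the fingers measure 114 mm over their backs; the gripper's body (76 mm by 85 mm) begins 54 mm behind the grasp point. The pads swing forward as they close: fully open they stand 13 mm farther back than shut.
Start: joints at [1.099, 0.477, 0.022, 1.555, -0.011, 1.109, -0.083], TCP at [0.24, -0.631, 0.231] pointing down, gripper open.
Joint ranges: [-2.96, 2.96], [-0.34, 2.1], [-1.41, 1.46], [0.24, 2.44], [-1.37, 4.51], [0.17, 1.92], [-2.96, 2.96]. Speed limits (rad/s): [2.39, 2.39, 3.14, 3.14, 3.14, 3.14, 3.14].

## Interface

Orientations are given as a rotation vector (axis times angle).
In Python, from bench import status, eyes, r gives the robot as it stands.
- The arm moves only by the shell command python3 -m crank 'ROWS' [OPENING] [FORCE]. ROWS is JSON, a list of rows, each a list of 6 numbers: the shift along the tool's x, y, z normalised to -1 to 1, where 1 is 0.02 m, then the turn, a rotation vector about the tool's x, y, z normalised to -1 to 1, where 1 is 45 degrees. A call has 1 to 12 rows; each row shifts and turns the commanded pose from where the row before left it, along the tool's axes as they then stand; what a row does not reach is not made up. A row lasts 1/10 s, in which the tool goes at most 50 mm and 8.59 degrees, less where a joint would pass 70% of its speed; a pose out of reach is approached as far as the arm can. A call with a number of a shift or a turn outside -1 to 1 is refused whole. A call with a gripper value outside its range is refused whole. OPENING is the opening, from 0 (shut) to 1 (fully open), set as the call begins (- or left out, the last holds). The fingers move at their own pace and stop on an object; FORCE is the grip in N (left out, the last holds). Time passes only in rows, so rows that do not move let the fingers close. It gives the time, the measured TCP pose, the force, the opening and the grip force at its end, in the units of the state.
- status.get_obs(): the state, without advancing time (a new reading comes with each control period).
- eyes.grab_frame(name): name is "scene" or "top" or "wrist"; returns a dict with "image" (384x512x3 uint8, red, green, blue), "depth" (384x512 float32, m along the optical axis (not along the pixel's ray), 0 where there is no reading), "fovy" (degrees; the focal length in pixels is half the picture's height over the tangent of half this angle, whatever the lens; pixels are square), "cx", "cy" (the principal point, pixels), "world_to_cam" (4x4, takes a point from world to camera coordinates). Camera axes: x right, y up, looking along -z (the intrinsics and any distortion apply to the point x, -y, -z); pixel columns grow to the right and rows downward; lengths in m; the calibration is good to about 2 mm. A picture is of the moment at which its call begins.
- r.hand_in(): hands the job in; it is judged then, once.
The state is a dict: "clock": time; "joints": joint angles; "qvel": joint speeds; "tau": joint torques, N m; "tcp_pos": TCP position; "orientation": TCP orientation; "contact_force": force on the tool from outside, world axes, zero at the start; "moment": the same for the moment, N m; "grip_width": finger opening in m; "gripper_force": force on a finger pad.
Only numpy, scipy, OpenCV 4.12 (cv2) and the standard library are available. Lean on these libraries where they do the work, as an engineer would, in place of code of your own. Each camera call takes 0.05 s, during which the arm holds its last target. There are 200 camera calls.

## Task

One of the two ratchet clamps on the bench holds a hard drive, the other is empty. Turn the knob of the clamp with the drive clockwise until the ratchet tooth that carries the round stud has passed the pawl and the pawl has dropped in behind it, but not as far as the next tooth, then let go so that the wheel rests back against the pawl. Leave the empty clamp's knob alone.

Things in the scene. Friction and masses are not known exactly. Their poses are not given: they have to be found in the camera images.
- drive_clamp: Clamp with the hard drive: grey plate 320x190x10 mm fixed to the bench. Origin: under the wheel's axis, at bench height; x runs along the plate to the drive at its far end (silver, 102x147 mm, top 40 mm up, near edge 100 mm from the axis), z up. Flat steel ratchet wheel, 108 mm across, 12 teeth, top 24 mm up; sprung pawl on its +y side. But for the knob, all within 65 mm of the axis is under 29 mm high.
- drive_knob (a point): Black bar knob on that clamp's wheel: upright bar 52 mm long, 14 mm wide, standing from 30 to 66 mm above the bench. The point lies on the wheel's vertical axis, 52 mm above the bench; x runs along the bar, z up: pinch the bar across y. Turns with the wheel.
- drive_wheel (a joint): Its angle, rad, growing clockwise from above, the only way it turns (0.15 N m at most). A weak spring turns it back onto the pawl when let go. It rests at 0, 0.524, 1.047 or 1.571 (30 degrees a tooth; end stop 1.75), and starts at 0 or 0.524. At 1.047 the pawl holds the tooth with the stud (10 mm wide, 4 mm high, on the wheel's top). Let go between 1.1 and 1.5, it settles at 1.047.
- spare_wheel (a joint): Angle, rad, of the wheel of the other clamp, which is identical but holds no drive and stands 0.4 to 0.5 m to the left or right of the first. It rests at 0 and must stay there.

How it is judged:
By the outcome, as a careful person would: the job done as asked, in the order asked, and still so for the second after the job is handed in, with the robot touching nothing.
It also fails if it takes over 32 s, if anything falls off the work surface, if the arm or the gripper's body presses on something with over 40 N, if the wrist force passes 120 N, or if a joint passes its speed limit or range.

## Working session

There is one attempt and no reset: what is moved stays moved. The work goes in short steps, Python scripts to look and compute and a shell command to move; the robot and the scene stay as the last step left them, time stands still between calls to the robot, and variables do not carry over. Pictures are saved under pics/ and viewed, at most 10 in all, crops included, and the job is handed in when it is done.

```bash
mkdir -p pics; ls; python3 - <<'E'
from bench import status, eyes, r
import cv2,numpy as np
o=status.get_obs();print(o['clock'],o['tcp_pos'],o['orientation'],o['grip_width'])
ims=[]
for n in('top','scene'):
    f=eyes.grab_frame(n);np.savez('/tmp/%s.npz'%n,**f);cv2.imwrite('pics/%s.png'%n,f['image'][...,::-1])
    print(n,f['fovy'],f['cx'],f['cy'],[k for k in f],f['world_to_cam'].round(3).tolist())
E
```

```text
pics
0.0 [ 0.23999823 -0.63025791  0.23033034] [-3.08801005e+00 -5.68090729e-01  6.68956602e-04] 0.08524938621409846
top 55.826816675964714 255.2978433426131 190.9137990495502 ['image', 'depth', 'fovy', 'cx', 'cy', 'world_to_cam'] [[0.025, -0.999, -0.028, 0.006], [0.99, 0.021, 0.137, -0.523], [-0.137, -0.031, 0.99, -0.776], [0.0, 0.0, 0.0, 1.0]]
scene 48.53961121990244 255.1914511702495 189.54044543405692 ['image', 'depth', 'fovy', 'cx', 'cy', 'world_to_cam'] [[-0.73, 0.683, -0.02, 0.373], [-0.438, -0.445, 0.781, 0.2], [0.525, 0.58, 0.624, -1.227], [0.0, 0.0, 0.0, 1.0]]
```

View pics/top.png

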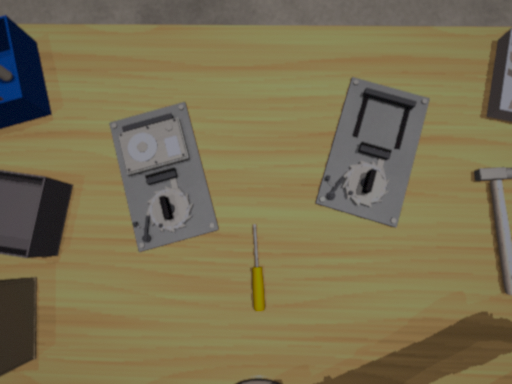

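View pics/scene.png

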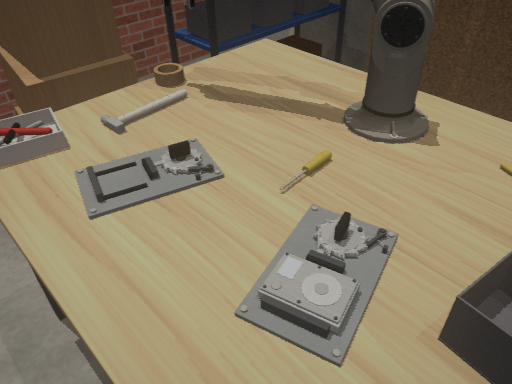

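The top view shows the drive clamp on the left (drive at about (155,145), knob at (166,208)) and the empty one on the right (knob at (368,181)). The scene view agrees. Next I'll locate the knob and zoom in on the wheel.

```bash
cat > h.py <<'E'
import numpy as np,cv2
def K(f):
    return f['image'].shape[0]/2/np.tan(np.radians(float(f['fovy']))/2)
def ray(f,u,v,z):
    W=f['world_to_cam'];R=W[:3,:3];c=-R.T@W[:3,3];k=K(f)
    d=R.T@np.array([(u-f['cx'])/k,-(v-f['cy'])/k,-1]);return c+d*(z-c[2])/d[2]
def proj(f,p):
    W=f['world_to_cam'];q=W[:3,:3]@p+W[:3,3];k=K(f);return f['cx']+k*q[0]/-q[2],f['cy']-k*q[1]/-q[2]
def pts(f):
    h,w=f['depth'].shape;u,v=np.meshgrid(np.arange(w),np.arange(h));d=f['depth'];k=K(f)
    c=np.stack([(u-f['cx'])/k*d,-(v-f['cy'])/k*d,-d],-1);W=f['world_to_cam'];return (c-W[:3,3])@W[:3,:3]
E
python3 - <<'E'
from h import *
ims=[]
for n,(u0,u1,v0,v1) in dict(top=(120,220,160,250),scene=(300,400,200,290)).items():
    f=dict(np.load('/tmp/%s.npz'%n));P=pts(f);g=f['image'].max(2)
    m=np.zeros(g.shape,bool);m[v0:v1,u0:u1]=1
    m&=(g<75)&(P[...,2]>.038)&(P[...,2]<.08)
    k,l,s,c=cv2.connectedComponentsWithStats(m.astype('uint8'))
    print(n,s[1:].tolist())
    for i in range(1,k):
        if s[i,4]>15:
            q=P[l==i];t=q[q[:,2]>.055];x=t[:,:2]if len(t)>5 else q[:,:2]
            r=cv2.minAreaRect(x.astype('float32')*1000);print(i,q.mean(0).round(4),q[:,2].max().round(3),len(t),r)
    ims.append(cv2.resize(f['image'][v0:v1,u0:u1,::-1],(400,360),interpolation=cv2.INTER_CUBIC))
cv2.imwrite('pics/crop.png',np.hstack(ims))
f=dict(np.load('/tmp/top.npz'))
# plate corner holes
for u,v in((114,125),(182,106),(141,246),(213,229)):print(ray(f,u,v,.012).round(4))
E
```

```text
top [[160, 196, 13, 24, 208]]
1 [0.4787 0.2103 0.0612] 0.07 166 ((479.656494140625, 212.61770629882812), (49.65529251098633, 14.168540000915527), 16.447050094604492)
scene [[334, 212, 16, 28, 243], [320, 265, 1, 1, 1], [318, 267, 2, 1, 2], [354, 281, 1, 1, 1]]
1 [0.49   0.2204 0.0577] 0.067 162 ((483.79656982421875, 217.0515899658203), (49.985355377197266, 14.118453979492188), 15.760183334350586)
[0.6781 0.3609 0.012 ]
[0.7279 0.1996 0.012 ]
[0.3936 0.276  0.012 ]
[0.4361 0.1129 0.012 ]
```

View pics/crop.png

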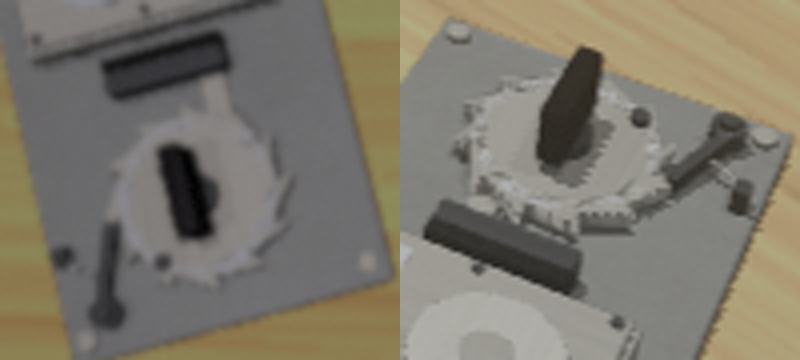

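The crops show the dark stud near (161,225) in the top image, on the pawl side and anticlockwise of the pawl tip at about (148,215). The bar is roughly parallel to the plate's x axis.

```bash
python3 - <<'E'
from h import *
f=dict(np.load('/tmp/top.npz'));g=dict(np.load('/tmp/scene.npz'))
# wheel outline in the top view: bright blob at wheel height
P=pts(f);im=f['image'].astype(int);c0=np.array([.482,.215])
m=(im.min(2)>125)&(np.hypot(*(P[...,:2]-c0).transpose(2,0,1))<.07)&(P[...,2]>.012)
v,u=np.nonzero(m);q=np.array([ray(f,a,b,.024)[:2] for a,b in zip(u,v)])
(cx,r_)=cv2.minEnclosingCircle((q*1000).astype('float32'));print('wheel enclosing',cx,r_,len(q))
a=16.5
for c in(np.array([.4805,.2126]),np.array([.482,.215])):
  for n,p in(('stud top',ray(f,160.75,225.25,.028)),('pawl top',ray(f,148,215.5,.022)),('stud sc',ray(g,300+240/4,200+118/4,.028)),('pawl sc',ray(g,300+272/4,200+187/4,.022))):
    d=p[:2]-c;print(n,p.round(4),'r',np.hypot(*d).round(4),'ang',(np.degrees(np.arctan2(d[1],d[0]))-a).round(1))
E
```

```text
wheel enclosing (489.51812744140625, 208.23594665527344) 56.19350051879883 664
stud top [0.4412 0.2289 0.028 ] r 0.0425 ang 141.0
pawl top [0.4629 0.2612 0.022 ] r 0.0518 ang 93.4
stud sc [0.4473 0.2354 0.028 ] r 0.0402 ang 129.0
pawl sc [0.4694 0.2709 0.022 ] r 0.0593 ang 84.3
stud top [0.4412 0.2289 0.028 ] r 0.0431 ang 144.7
pawl top [0.4629 0.2612 0.022 ] r 0.0501 ang 96.0
stud sc [0.4473 0.2354 0.028 ] r 0.0402 ang 133.0
pawl sc [0.4694 0.2709 0.022 ] r 0.0573 ang 86.2
```

The stud is about 47° anticlockwise of the pawl tip. That fits a start at 0, with the stud sitting about 13° ahead of its tooth face. I'll check this up close. I'm moving now, swinging outward so I stay within reach.

```bash
python3 -m crank '[[1,-0.8,0,0,0,0],[1,-0.8,0,0,0,0],[1,-0.8,0,0,0,0],[1,-0.8,0,0,0,0],[1,-0.8,0,0,0,0],[1,-0.8,0,0,0,0],[1,-0.8,0,0,0,0],[1,-0.8,0,0,0,0],[1,-0.8,0,0,0,0],[1,-0.8,0,0,0,0],[1,-0.8,0,0,0,0],[1,-0.8,0,0,0,0]]'
python3 -m crank '[[1,-0.8,0,0,0,0],[1,-0.8,0,0,0,0],[1,-0.8,0,0,0,0],[1,-0.8,0,0,0,0],[1,-0.8,0,0,0,0],[1,-0.8,0,0,0,0],[1,-0.8,0,0,0,0],[1,-0.8,0,0,0,0],[1,-0.8,0,0,0,0],[1,-0.8,0,0,0,0],[1,-0.8,0,0,0,0],[1,-0.8,0,0,0,0]]'
python3 -c "
from bench import status;o=status.get_obs();print(o['joints'],o['tcp_pos'],o['orientation'])"
```

```text
clock: 1.3
tcp_pos: [0.3963, -0.3649, 0.231]
orientation: [-3.089, -0.568, 0.001]
contact_force: [1.0, -0.5, -0.6]
grip_width: 0.0857
gripper_force: 0.0
clock: 2.5
tcp_pos: [0.5522, -0.1003, 0.2309]
orientation: [-3.09, -0.568, 0.001]
contact_force: [-0.9, -0.2, -0.3]
grip_width: 0.0854
gripper_force: 0.0
[ 0.28268417  0.30644513 -0.26262827  1.81684312  0.09142034  1.03086964
 -1.22246483] [ 0.55224858 -0.10025568  0.23091406] [-3.08960070e+00 -5.68147062e-01  1.25884051e-03]
```

```bash
python3 -m crank '[[0.1,-1,0,0,0,0],[0.1,-1,0,0,0,0],[0.1,-1,0,0,0,0],[0.1,-1,0,0,0,0],[0.1,-1,0,0,0,0],[0.1,-1,0,0,0,0],[0.1,-1,0,0,0,0],[0.1,-1,0,0,0,0],[0.1,-1,0,0,0,0],[0.1,-1,0,0,0,0],[0.1,-1,0,0,0,0],[0.1,-1,0,0,0,0]]'
python3 -m crank '[[0.1,-1,0,0,0,0],[0.1,-1,0,0,0,0],[0.1,-1,0,0,0,0],[0.1,-0.8,0,0,0,0],[0,0,0,0,0,-0.18],[0,0,0,0,0,-0.18],[0,0,0,0,0,-0.18],[0,0,0,0,0,-0.18],[0,0,0,0,0,-0.18],[0,0,0,0,0,-0.18],[0,0,0,0,0,-0.18],[0,0,0,0,0,-0.18]]'
python3 -m crank '[[0,0,0,0,0,-0.18],[0,0,0,0,0,-0.18],[0,0,0,0,0,-0.18],[0,0,0,0,0,-0.18],[0,0,0,0,0,-0.18],[0,0,0,0,0,-0.18],[0,0,0,0,0,-0.18],[0,0,0,0,0,-0.18],[0,0,0,0,0,-0.18],[0,0,0,0,0,-0.18],[0,0,0,0,0,-0.18],[0,0,0,0,0,-0.18]]'
python3 -m crank '[[0,0,0,0,0,-0.18],[0,0,0,0,0,-0.12],[0,0,0,0,0,0]]'
python3 - <<'E'
from bench import status,eyes
from h import *
o=status.get_obs();print(o['joints'],o['tcp_pos'],o['orientation'])
f=eyes.grab_frame('wrist');np.savez('/tmp/w1.npz',**f);cv2.imwrite('pics/w1.png',f['image'][...,::-1])
c=-f['world_to_cam'][:3,:3].T@f['world_to_cam'][:3,3];print('cam',c,f['fovy'],f['cx'],f['cy'])
E
```

```text
clock: 3.7
tcp_pos: [0.4886, 0.1323, 0.231]
orientation: [3.09, 0.568, -0.001]
contact_force: [0.3, 0.4, -0.7]
grip_width: 0.0854
gripper_force: 0.0
clock: 4.9
tcp_pos: [0.4694, 0.2053, 0.231]
orientation: [-2.298, -2.142, 0.001]
contact_force: [-0.2, 0.7, 0.4]
grip_width: 0.0856
gripper_force: 0.0
clock: 6.1
tcp_pos: [0.4694, 0.2052, 0.231]
orientation: [0.087, -3.14, 0.001]
contact_force: [-0.8, 0.7, 1.0]
grip_width: 0.0852
gripper_force: 0.0
clock: 6.4
tcp_pos: [0.4694, 0.2052, 0.2309]
orientation: [0.447, -3.109, -0.0]
contact_force: [-0.2, -0.1, -0.6]
grip_width: 0.0853
gripper_force: 0.0
[ 0.28184718  0.36400371 -0.99225158  1.89047317  0.34564858  1.07248543
  1.00687654] [0.46944503 0.20520677 0.23090851] [ 4.47151167e-01 -3.10873775e+00 -1.04786121e-04]
cam [0.40555461 0.18676488 0.37308726] 63.93096620600975 255.5326526372028 190.01244398885888
```

View pics/w1.png

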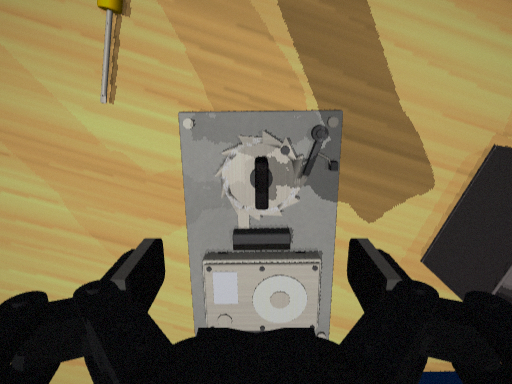

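The wrist view shows the knob bar at about (262,182), nearly vertical in the image, the stud at (285,150), the pawl tip at about (305,176), and the drive below.

```bash
python3 - <<'E'
from h import *
from bench import status
f=dict(np.load('/tmp/w1.npz'));P=pts(f);g=f['image'].max(2)
m=np.zeros(g.shape,bool);m[140:222,235:275]=1;m&=(g<45)&(P[...,2]>.045)
k,l,s,c=cv2.connectedComponentsWithStats(m.astype('uint8'));i=1+s[1:,4].argmax();print(s[i])
q=P[l==i];t=q[q[:,2]>.06];print(t[:,2].max(),np.median(t[:,2]),len(t))
r=cv2.minAreaRect(t[:,:2].astype('float32')*1000);print(r)
c=np.array(r[0])/1000
o=status.get_obs();psi=np.radians(196.4)
d=c-o['tcp_pos'][:2];print('tool shift mm',1000*(d@[np.cos(psi),np.sin(psi)]),1000*(d@[np.sin(psi),-np.cos(psi)]))
for n,u,v,z in(('stud',285,150,.028),('pawl',304,175,.022)):
    d=ray(f,u,v,z)[:2]-c;print(n,np.hypot(*d),np.degrees(np.arctan2(d[1],d[0]))-16.4)
x=f['image'][120:225,205:350,::-1];cv2.imwrite('pics/w1c.png',cv2.resize(x,None,fx=5,fy=5,interpolation=cv2.INTER_CUBIC))
E
```

```text
[255 159  14  50 629]
0.3730872622072205 0.0654670017343776 597
((454.47100830078125, 207.421142578125), (105.49826049804688, 13.57043743133545), 16.313207626342773)
tool shift mm 13.779549115551294 6.3225232578685855
stud 0.027081378955636073 97.47275531459368
pawl 0.0569383141365675 62.12692505654508
```

View pics/w1c.png

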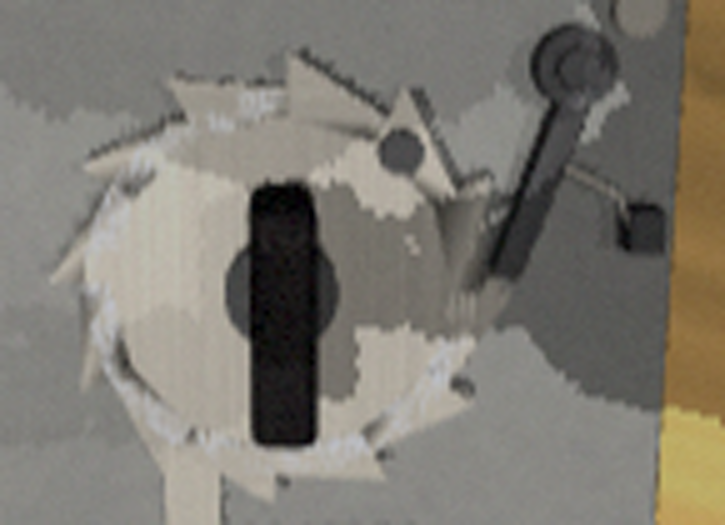

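The zoom shows tooth tips at about 59° (the stud tooth), 27° and 0° (at the pawl). So the stud tooth is two teeth away, the start angle is 0, and I need about 74°. Zero-depth pixels spoiled the knob fit, so I'm refitting it.

```bash
python3 - <<'E'
from h import *
from bench import status
f=dict(np.load('/tmp/w1.npz'));P=pts(f);g=f['image'].max(2)
m=np.zeros(g.shape,bool);m[140:222,235:275]=1;m&=(g<45)&(P[...,2]>.058)&(P[...,2]<.075)
t=P[m];print(len(t),np.median(t[:,2]))
r=cv2.minAreaRect(t[:,:2].astype('float32')*1000);print(r)
c=np.array(r[0])/1000
print('ray',ray(f,261.6,182.6,.066))
o=status.get_obs();psi=np.radians(196.4)
d=c-o['tcp_pos'][:2];print('tool shift mm',1000*(d@[np.cos(psi),np.sin(psi)]),1000*(d@[np.sin(psi),-np.cos(psi)]))
for n,u,v,z in(('stud',285.4,150,.028),('pawl',304,175,.022)):
    d=ray(f,u,v,z)[:2]-c;print(n,np.hypot(*d),np.degrees(np.arctan2(d[1],d[0]))-16.4)
E
```

```text
598 0.0654389097021286
((481.30108642578125, 215.27320861816406), (49.5901985168457, 13.570342063903809), 16.329469680786133)
ray [0.47810505 0.2143507  0.066     ]
tool shift mm -14.17588353273381 6.279876594068797
stud 0.041694818664709137 139.01984733843915
pawl 0.050392998099073966 91.51912255716388
```

```bash
python3 -m crank '[[-0.68,0.31,0.75,0,0,0],[0,0,1,0,0,0],[0,0,1,0,0,0],[0,0,1,0,0,0],[0,0,1,0,0,0],[0,0,1,0,0,0],[0,0,1,0,0,0],[0,0,1,0,0,0],[0,0,1,0,0,0],[0,0,1,0,0,0],[0,0,0,0,0,0]]'
python3 -m crank '[[0,0,0,0,0,0],[0,0,0,0,0,0],[0,0,0,0,0,0],[0,0,0,0,0,0],[0,0,0,0,0,0],[0,0,0,0,0,0],[0,0,0,0,0,0],[0,0,0,0,0,0]]' 0 25
```

```text
clock: 7.55
tcp_pos: [0.4794, 0.2142, 0.0341]
orientation: [0.443, -3.106, 0.003]
contact_force: [-0.5, 0.2, -0.6]
grip_width: 0.0853
gripper_force: 0.0
clock: 8.35
tcp_pos: [0.4813, 0.2151, 0.0369]
orientation: [-0.446, 3.109, -0.001]
contact_force: [-0.4, -1.5, 6.2]
grip_width: 0.0135
gripper_force: 27.8
```

```bash
python3 -m crank '[[0,0,0,0,0,0.12],[0,0,0,0,0,0.12],[0,0,0,0,0,0.12],[0,0,0,0,0,0.12],[0,0,0,0,0,0.12],[0,0,0,0,0,0.12]]' 0 40
python3 -m crank '[[0,0,0,0,0,0.12],[0,0,0,0,0,0.12],[0,0,0,0,0,0.12],[0,0,0,0,0,0.12],[0,0,0,0,0,0.12],[0,0,0,0,0,0.12],[0,0,0,0,0,0.12],[0,0,0,0,0,0.1],[0,0,0,0,0,0],[0,0,0,0,0,0]]'
python3 - <<'E'
from bench import status
import numpy as np
o=status.get_obs();v=o['orientation'];print('yaw',2*np.degrees(np.arctan2(v[1],v[0])),o['moment'],o['joints'])
E
```

```text
clock: 8.95
tcp_pos: [0.4814, 0.2149, 0.0369]
orientation: [0.445, 3.109, -0.001]
contact_force: [-0.8, -2.3, 6.1]
grip_width: 0.0131
gripper_force: 42.0
clock: 9.95
tcp_pos: [0.4812, 0.2146, 0.0369]
orientation: [1.532, 2.742, -0.001]
contact_force: [-0.7, -3.7, 7.5]
grip_width: 0.0136
gripper_force: 42.0
yaw 121.61340627562285 [-0.68521854  0.29251327  0.06678665] [-0.16394473  0.55527776 -0.47066738  2.02653318  0.40792999  0.65104375
 -0.35146589]
```

Turned 74.8° (1.305 rad), which is in the window. Releasing, rising and checking.

```bash
python3 -m crank '[[0,0,0,0,0,0],[0,0,0,0,0,0],[0,0,0,0,0,0],[0,0,0,0,0,0],[0,0,0,0,0,0],[0,0,0,0,0,0]]' 0.6
python3 -m crank '[[0,0,-0.5,0,0,0],[0,0,-1,0,0,0],[0,0,-1,0,0,0],[0,0,-1,0,0,0],[0,0,-1,0,0,0],[0,0,-1,0,0,0],[0,0,-1,0,0,0],[0,0,-1,0,0,0],[0,0,-1,0,0,0],[0,0,-1,0,0,0],[0,0,0,0,0,0]]'
python3 - <<'E'
from bench import status,eyes
from h import *
f=eyes.grab_frame('wrist');np.savez('/tmp/w2.npz',**f);cv2.imwrite('pics/w2.png',f['image'][...,::-1])
P=pts(f);g=f['image'].max(2);c=np.array([.481,.215])
m=(g<60)&(P[...,2]>.055)&(P[...,2]<.075)&(np.hypot(*(P[...,:2]-c).transpose(2,0,1))<.04)
t=P[m];print(len(t));print(cv2.minAreaRect(t[:,:2].astype('float32')*1000))
E
```

```text
clock: 10.55
tcp_pos: [0.4809, 0.2153, 0.0362]
orientation: [-1.532, -2.743, -0.0]
contact_force: [0.8, 0.2, -0.3]
grip_width: 0.0512
gripper_force: 0.0
clock: 11.65
tcp_pos: [0.4822, 0.2164, 0.2296]
orientation: [1.53, 2.74, 0.007]
contact_force: [0.9, 1.0, 0.2]
grip_width: 0.051
gripper_force: 0.0
654
((481.5916442871094, 215.72894287109375), (13.966896057128906, 49.94361877441406), 47.014366149902344)
```

View pics/w2.png

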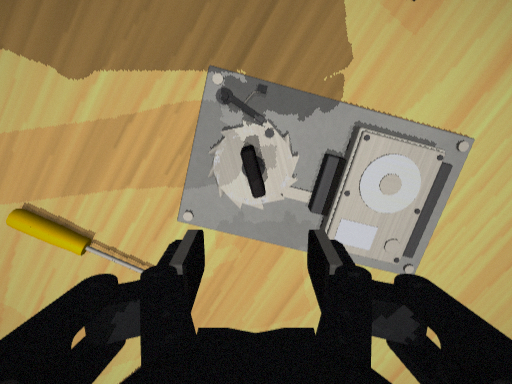

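The view shows the bar turned 59.3° from its start, so the wheel rests at 1.047. The stud at (269,132) is just past the pawl tip at about (262,121), and the gripper is clear.

```bash
python3 -c "
from bench import r;print(r.hand_in())"
```

```text
the job is handed in; nothing more can be done
None
```

I turned the drive clamp's knob two teeth clockwise and let go. The last wrist picture shows the bar 59° from its start, so the wheel rests at about 1.047 rad with the stud's tooth just past the pawl. I didn't touch the empty clamp, and I handed the job in at about 12 s; no verdict was returned.

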